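Erect a folding tray and pack the brass embossing die

TASK

First fold both side walls of the plywood folding tray fully upright, against their stops. Then lift the brass embossing die straight up out of its tight pocket in the dark wooden block by its stud, and set it down (do not drop it) flat on the tray's floor, stud up, with both walls still upright; leave the other two dies in their pockets.

Things in the scene. Friction and masses are not known exactly. Their poses are not given: they have to be found in the camera images.
- fold_tray: Plywood folding tray, fixed to the bench. Origin at bench level under the middle of its base; z up. Base 140 (x) x 132 (y) mm on feet, its floor (grey felt) 24 mm above the bench. Fixed end walls 8 mm thick at its +x and -x sides rise 40 mm above the floor (inner faces at x = +-62 mm). Side walls hinged along x at y = +66 mm (left) and y = -66 mm (right), at floor height; flat, they reach outward (tab ends 144 mm from the middle), with free space under them.
- left_wall (a joint): Hinge of the left side wall (the one at the +y side of fold_tray), rad: 0 = lying flat outward, 1.571 = upright at its stop; starts between 0 and 0.35. Wall panel 122 mm along the hinge, 40 mm from hinge to shoulder, 8 mm thick; from the middle of its free edge a flat tab 30 mm wide (along the hinge) runs on to 78 mm from the hinge. The hinge is stiff (about 0.08 N m of friction): the wall stays at any angle where it is left.
- right_wall (a joint): Hinge of the right side wall (the one at the -y side of fold_tray), rad: 0 = lying flat outward, 1.571 = upright at its stop; starts between 0 and 0.35. Wall panel 122 mm along the hinge, 40 mm from hinge to shoulder, 8 mm thick; from the middle of its free edge a flat tab 30 mm wide (along the hinge) runs on to 78 mm from the hinge. The hinge is stiff (about 0.08 N m of friction): the wall stays at any angle where it is left.
- left_wall_tab (a point): Point at mid width and mid thickness of the left wall's tab, 64 mm from the hinge line (24 mm past the shoulder, 14 mm from the tab's end); 20 mm above the bench when the wall is flat. Moves with the wall. Its y axis points from the hinge to the tab's end; its z axis is normal to the wall (up when the wall lies flat).
- right_wall_tab (a point): The same on the right wall, its y axis pointing from the tab's end to the hinge.
- left_wall_hinge (a point): Midpoint of the left wall's hinge line, 24 mm above the bench, on the wall's upper face when flat (its inner face when upright), so the middle of the tab's thickness lies 4 mm off this face. Hinge line along fold_tray's x.
- right_wall_hinge (a point): The same for the right wall.
- die_block: Dark wooden block 84 (x) x 246 (y) x 20 mm, fixed to the bench, with three square pockets in a row along its y, 80 mm apart (y = -80, 0, +80 mm), 12 mm deep, 49 mm wide: 1.5 mm of play on each side of a die, whose plate lies flush with the block's top. Origin: centre of its underside. Which die lies in which pocket varies.
- brass_die: The yellow brass-coloured die, the one to pack. The three dies are alike but for colour: a square plate 46x46x12 mm with a round stud (16 mm across) standing on its centre. The stud has a low collar 22 mm across at its foot (to 15 mm above the underside) and tops out 52 mm above the underside. Mass about 0.22 kg. Origin: centre of the plate's underside; z up along the stud.
- steel_die: The silver-coloured die; stays in its pocket. Same shape and origin as the brass die.
- black_die: The black die; stays in its pocket. Same shape and origin as the brass die.
Mind the look-alikes: they are no part of the job. Leave any green or purple look-alike of the brass_die alone.

How it is judged:
By the outcome, as a careful person would: the job done as asked, in the order asked, and still so for the second after the job is handed in, with the robot touching nothing.
It also fails if it takes over 67 s, if anything falls off the work surface, if the arm or the gripper's body presses on something with over 40 N, if the wrist force passes 120 N, or if a joint passes its speed limit or range.

ROBOT

A 6-joint arm with a two-finger parallel gripper is mounted at the origin on a cart in front of the work surface, level with it; the furniture and walls round the work are solid. World frame = base frame: x ahead of the robot, y to its left, z up, the work surface at z = 0. Lengths are in m, angles in degrees, forces in N, time in s.
With the tool pointing down it reaches from about 0.4 to 0.825 m from the base axis. Payload 7 kg.
Tool frame: the origin (TCP) lies midway between the tips of the shut fingers; the grasp point (between the pads) lies 19 mm behind it; z points along the fingers, y is the line along which they close (so a half turn about z gives the same grasp; the last joint's range is limited). The gripper opens to 88 mm and grips with 3 to 60 N. Pads are 19 mm wide; open, the fingers measure 130 mm over their backs; the gripper's body (78 mm by 193 mm) begins 47 mm behind the grasp point.
Start: joints at [90.361, 20.546, 0.682, 0, -70.136, -16.507], TCP at [0.188, 0.648, 0.227] pointing down, gripper open.
Joint ranges: [-176.03, 176.03], [-82.01, 121.73], [-58.28, 71.71], [-173.87, 95.51], [-174.79, -0.11], [-173.66, 173.66]. Speed limits (degrees/s): [136.94, 136.94, 172.46, 180, 180, 180].

INTERFACE

Orientations are given as [roll, pitch, yaw] about the fixed x, y, z axes, in that order (R = Rz(yaw) Ry(pitch) Rx(roll)).
In Python, from plant import r gives the robot as it stands. The module is installed in compiled form; this text tells all that it offers.
- The arm moves only by the tool play_rows, never from a script. Its argument "rows" is a list of rows, each an object with "slide": the shift along the tool's x, y, z as a fraction of full scale, a list of three; "delta_rot": the turn, a rotation vector about the tool's x, y, z as a fraction of full scale, a list of three; "fingers": the opening, from -1 (shut) to 1 (fully open). In form: [{"slide": [x, y, z], "delta_rot": [rx, ry, rz], "fingers": fingers}, ...]. A call has 1 to 8 rows; each row shifts and turns the commanded pose from where the row before left it, along the tool's axes as they then stand; what a row does not reach is not made up. Full scale, the value 1, is 0.15 m for a shift and 0.08 rad for a turn. A row lasts 1/8 s, in which the tool goes at most 62.5 mm and 10.7 degrees, less where a joint would pass 70% of its speed; a pose out of reach is approached as far as the arm can. A call with a number of a shift or a turn outside -1 to 1 is refused whole. A call with a gripper value outside its range is refused whole. The fingers move at their own pace and stop on an object; "squeeze" is the grip in N (left out, the last holds). Time passes only in rows, so rows that do not move let the fingers close. It gives the time, the measured TCP pose, the force, the opening and the grip force at its end, in the units of the state.
- r.get_state(): the state, without advancing time (a new reading comes with each control period).
- r.capture(name): name is "side" or "top" or "wrist"; returns a dict with "image" (384x512x3 uint8, blue, green, red), "fx", "fy", "cx", "cy" (pixels), "R" (3x3) and "t" (3): a world point X has camera coordinates R X + t; the wrist camera has in their place "T_tool_cam" (4x4, takes a point from camera to tool coordinates, whose origin is the TCP and whose axes are the flange's). Camera axes: x right, y down, z forward; pixel columns grow to the right and rows downward; lengths in m; the calibration is good to about 2 mm. A picture is of the moment at which its call begins: read the wrist's pose just before it. There is no depth.
- r.close_job(): hands the job in; it is judged then, once.
The state is a dict: "time_s": time; "joints": joint angles; "qd": joint speeds; "joint_torque": joint torques, N m; "tcp_pos": TCP position; "eef_rot": TCP orientation; "contact_force": force on the tool from outside, world axes, zero at the start; "moment": the same for the moment, N m; "gripper_width": finger opening in m; "gripper_force": force on a finger pad.
Only numpy, scipy, OpenCV 4.12 (cv2) and the standard library are available. Lean on these libraries where they do the work, as an engineer would, in place of code of your own. Each camera call takes 0.05 s, during which the arm holds its last target. There are 200 camera calls.

## Working session

There is one attempt and no reset: what is moved stays moved. The work goes in short steps, Python scripts to look and compute and a tool call to move; the robot and the scene stay as the last step left them, time stands still between calls to the robot, and variables do not carry over. Pictures are saved under pics/ and viewed, at most 10 in all, crops included, and the job is handed in when it is done.

Besides the shell and the picture viewer there is one more tool, called after "Emit:" as a command line: name --argument value ..., lists and objects as JSON in quotes. play_rows: Moves the arm, as the interface text tells. Shift numbers are shares of 0.15 m and turn numbers shares of 0.08 rad, none past 1 either way. Its arguments: {"type":"object","properties":{"rows":{"type":"array"},"squeeze":{"type":"number"}},"required":["rows"]}

```bash
mkdir -p pics; python3 - <<'E'
from plant import r
import cv2,pickle
s=r.get_state();print(s)
d={}
for n in("side","top"):
    c=r.capture(n);d[n]=c;cv2.imwrite(f"pics/{n}0.png",c["image"]);print(n,c["fx"],c["fy"],c["cx"],c["cy"],c["R"],c["t"])
pickle.dump(d,open("c0.pkl","wb"))
E
```

```text
{'time_s': 0.0, 'joints': array([ 9.03614175e+01,  2.05904302e+01,  6.35030520e-01, -1.94498089e-02,
       -7.01335529e+01, -1.65052904e+01]), 'qd': array([ 0.00282635,  0.1138496 ,  0.04264039,  0.02195928, -0.12902037,
       -0.04149543]), 'joint_torque': array([ 3.00504162e-04, -5.82720780e+01,  2.93054241e+01,  6.99713320e+00,
        6.78488650e-03, -1.61648632e-04]), 'tcp_pos': array([0.18759599, 0.64792577, 0.22564566]), 'eef_rot': array([ 1.79909518e+02, -7.74337622e-03, -1.61504906e+01]), 'contact_force': array([-0.72056884, -0.53541818, -0.05536069]), 'moment': array([ 0.00174907, -0.00241108,  0.05560728]), 'gripper_force': 0.0, 'gripper_width': 0.08765614223384871}
side 363.9239827300937 363.9239827300937 262.8218939168596 189.05449798389418 [[-0.99986952  0.01221176 -0.01057445]
 [ 0.01574855  0.59119203 -0.80637706]
 [-0.00359575 -0.80643838 -0.59130721]] [0.53320704 0.00529768 1.08250789]
top 348.8633063555383 348.8633063555383 258.70097513084824 191.96062467673838 [[-0.00351378 -0.99985592 -0.01660709]
 [-0.99677424  0.00483355 -0.08011088]
 [ 0.08017961  0.01627202 -0.99664761]] [0.04576286 0.5426892  1.19551438]
```

View pics/top0.png

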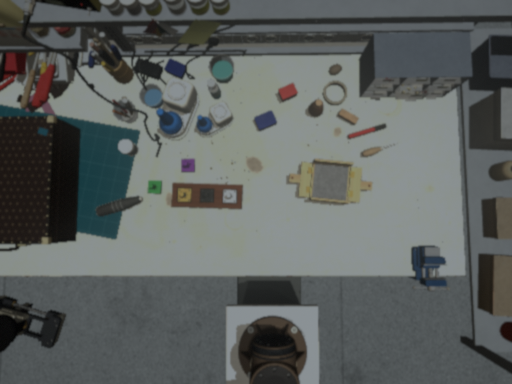

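View pics/side0.png

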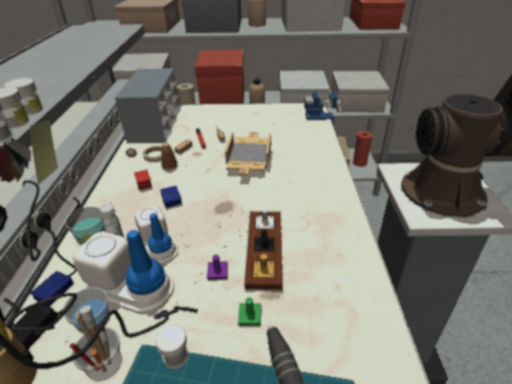

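Top view: block at (207,195), dies in it brass (184,195), black (207,195) and steel (229,196). Look-alikes are green (155,187) and purple (188,166). The tray is at (330,182). The yellow die inside the block fits "brass"; next I enlarge to confirm and get the shapes.

```bash
python3 - <<'E'
import cv2,pickle,numpy as np
d=pickle.load(open("c0.pkl","rb"))
t=d["top"]["image"];s=d["side"]["image"]
a=cv2.resize(t[150:220,145:255],None,fx=3.5,fy=3.5,interpolation=cv2.INTER_CUBIC)
b=cv2.resize(t[150:215,280:380],None,fx=3.85,fy=3.85,interpolation=cv2.INTER_CUBIC)
c=cv2.resize(s[205:295,200:300],None,fx=3.85,fy=3.85,interpolation=cv2.INTER_CUBIC)[:340]
e=cv2.resize(s[125:185,215:285],None,fx=5.5,fy=5.5,interpolation=cv2.INTER_CUBIC)
W=np.zeros((600,800,3),np.uint8)
for im,x,y in((a,0,0),(b,400,0),(c,0,250),(e,400,255)):
    im=im[:600-y,:800-x];W[y:y+im.shape[0],x:x+im.shape[1]]=im
cv2.imwrite("pics/crop0.png",W)
E
```

```text
(no output)
```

View pics/crop0.png

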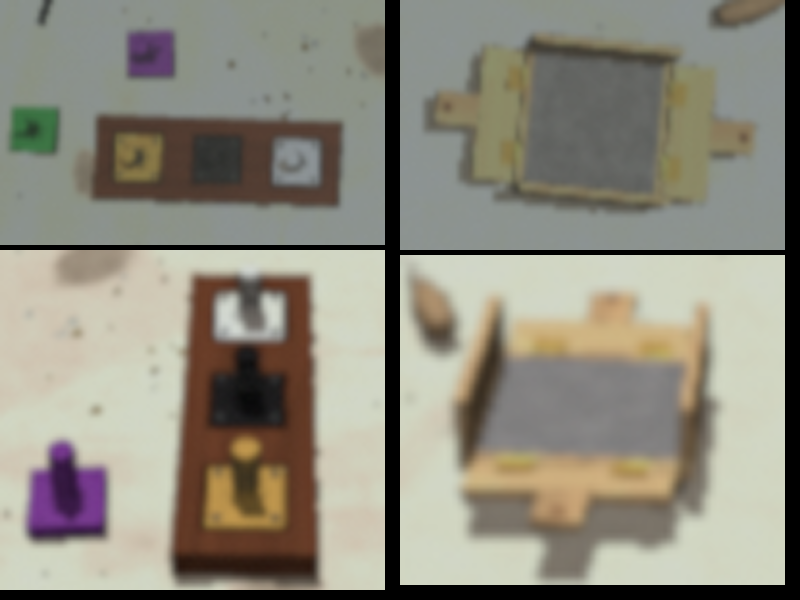

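The crops confirm it: the brass die sits in the block's +y pocket, while the purple and green ones stand loose on the bench. Both tray walls lie nearly flat, with their tabs towards ±y. Now I measure.

```bash
cat > h.py <<'E'
import numpy as np,cv2
def ray(c,uv,z):
    d=np.array([(uv[0]-c["cx"])/c["fx"],(uv[1]-c["cy"])/c["fy"],1.]);R=np.array(c["R"]);t=np.array(c["t"])
    o=-R.T@t;v=R.T@d;return o+v*(z-o[2])/v[2]
def proj(c,X):
    p=np.array(c["R"])@X+np.array(c["t"]);return np.array([c["cx"]+c["fx"]*p[0]/p[2],c["cy"]+c["fy"]*p[1]/p[2]])
def rect(c,m,z):
    cs,_=cv2.findContours(m.astype(np.uint8),cv2.RETR_EXTERNAL,cv2.CHAIN_APPROX_NONE)
    k=max(cs,key=cv2.contourArea)[:,0,:]
    P=np.array([ray(c,p,z)[:2] for p in k],np.float32)
    return cv2.minAreaRect(P*1000),cv2.minAreaRect(k.astype(np.float32))
def hsv(c,roi,lo,hi):
    x0,x1,y0,y1=roi;h=cv2.cvtColor(c["image"],cv2.COLOR_BGR2HSV);m=cv2.inRange(h,lo,hi);o=np.zeros_like(m);o[y0:y1,x0:x1]=m[y0:y1,x0:x1];return o>0
E
python3 - <<'E'
import pickle;from h import *
d=pickle.load(open("c0.pkl","rb"));t=d["top"];s=d["side"]
ht=cv2.cvtColor(t["image"],cv2.COLOR_BGR2HSV);hs=cv2.cvtColor(s["image"],cv2.COLOR_BGR2HSV)
for n,p in dict(felt=(330,182),bench=(385,200),brass=(180,192),brown=(195,205),wall=(357,180),tab=(367,186)).items():print(n,ht[p[1],p[0]])
for n,p in dict(felt=(255,155),bench=(300,180),brass=(256,275),brown=(250,240),tab=(252,172)).items():print('s',n,hs[p[1],p[0]])
f=lambda c,n,roi,lo,hi,z:print(n,rect(c,hsv(c,roi,lo,hi),z))
f(t,'felt',(305,360,160,205),(0,0,40),(180,45,125),.024)
f(t,'block',(168,248,178,213),(0,90,20),(15,255,120),.02)
f(t,'brass',(172,197,183,206),(16,90,60),(30,255,255),.02)
f(t,'wood',(283,378,150,212),(12,55,60),(30,255,255),.024)
f(s,'sfelt',(230,275,138,170),(0,0,40),(180,60,135),.024)
E
```

```text
felt [ 40   8 100]
bench [ 81  12 147]
brass [ 22 123 129]
brown [ 10 101  81]
wall [ 28  68 138]
tab [ 21  80 134]
s felt [ 15   4 128]
s bench [ 40  21 214]
s brass [ 19 138 153]
s brown [ 10 157 101]
s tab [ 18  37 123]
felt (((579.718505859375, -204.6991424560547), (118.31526947021484, 122.10489654541016), 83.99281311035156), ((330.089111328125, 181.10891723632812), (34.229278564453125, 34.82630157470703), 5.710593223571777))
block (((531.5994262695312, 226.83123779296875), (238.4732208251953, 74.72765350341797), 87.79219055175781), ((206.32164001464844, 195.5109100341797), (68.02871704101562, 21.292850494384766), 1.9414864778518677))
brass (((535.49658203125, 305.6202392578125), (53.348114013671875, 49.34848403930664), 0.6923218369483948), ((184.0, 194.5), (15.0, 14.0), 90.0))
wood (((580.7429809570312, -204.4856414794922), (285.8992004394531, 144.16517639160156), 84.0044937133789), ((329.96539306640625, 180.84654235839844), (82.48857879638672, 41.095035552978516), 5.710593223571777))
sfelt (((578.79150390625, -206.062744140625), (107.22814178466797, 124.99793243408203), 82.17108154296875), ((247.79127502441406, 151.90235900878906), (35.39939880371094, 16.20214080810547), 3.2704875469207764))
```

```bash
cat >> h.py <<'E'
C=np.array([.5803,-.2046]);PS=np.radians(-6.0)
ex=np.array([np.cos(PS),np.sin(PS)]);ey=np.array([-np.sin(PS),np.cos(PS)])
E
python3 - <<'E'
import pickle;from h import *
d=pickle.load(open("c0.pkl","rb"));t=d["top"];s=d["side"]
m=hsv(s,(235,262,125,180),(8,45,90),(30,255,255))
r,c=np.nonzero(m)
for col in (241,243,245,252,254,256):print(col,np.nonzero(m[:,col])[0].tolist())
def hit(cam,uv):
    a=ray(cam,uv,0);b=ray(cam,uv,.1)
    f=lambda p:(p[:2]-C)@ex
    k=f(a)/(f(a)-f(b));p=a+(b-a)*k;return (p[:2]-C)@ey,p[2]
# vertical (x') offset of side plane: intersect rays; report y',z at x'=0 for the side view
for n,uv in(("L",(243.5,173)),("R",(253.5,131.5))):
    for z in(.024,.035,.05):print(n,'side',z,(ray(s,uv,z)[:2]-C)@ey,(ray(s,uv,z)[:2]-C)@ex)
for n,uv in(("L",(287,178)),("R",(372.2,185.8))):
    for z in(.024,.035,.05):print(n,'top',z,(ray(t,uv,z)[:2]-C)@ey)
E
```

```text
241 [137, 138, 139, 140, 141, 142, 143, 161, 162, 163, 164, 165, 166, 167, 168, 169, 170, 171, 172, 173, 174, 175]
243 [137, 138, 139, 140, 141, 142, 143, 161, 162, 163, 164, 165, 166, 167, 168, 169, 170, 171, 172, 173, 174, 175]
245 [137, 138, 139, 140, 141, 142, 143, 161, 162, 163, 164, 165, 166, 167, 168, 169, 170, 171, 172, 173, 174, 175]
252 [132, 133, 134, 135, 136, 137, 138, 139, 140, 141, 142, 143, 161, 162, 163, 164, 165, 166, 167, 168, 169, 170]
254 [132, 133, 134, 135, 136, 137, 138, 139, 140, 141, 142, 143, 161, 162, 163, 164, 165, 166, 167, 168, 169, 170]
256 [132, 133, 134, 135, 136, 137, 138, 139, 140, 141, 142, 143, 144, 161, 162, 163, 164, 165, 166, 167, 168, 169, 170]
L side 0.024 0.12898035522960405 -0.0018241706178570203
L side 0.035 0.1452969546675215 -0.004511263186773511
L side 0.05 0.1675468629919541 -0.008175480326205057
R side 0.024 -0.14889012635276555 -0.001427703210829073
R side 0.035 -0.12769085790121218 -0.004121762403591913
R side 0.05 -0.09878276455818491 -0.00779547948463227
L top 0.024 0.14938788164998518
L top 0.035 0.14996454287637434
L top 0.05 0.15075089909417777
R top 0.024 -0.1471235458867047
R top 0.035 -0.14385520100713287
R top 0.05 -0.13939836708044395
```

```bash
cat >> h.py <<'E'
def plan(s,tp,tyaw,n):
    p=np.array(s["tcp_pos"]);y=s["eef_rot"][2];dy=(tyaw-y+180)%360-180;st=(np.array(tp)-p)/n
    print("from",p.round(4),y.round(2),"dyaw",round(dy,2))
    for i in range(n):
        a=np.radians(y+dy*i/n);X=np.array([np.cos(a),np.sin(a),0]);Y=np.array([np.sin(a),-np.cos(a),0])
        print([round(float(v)/.15,3) for v in (st@X,st@Y,-st[2])],round(-np.radians(dy/n)/.08,3))
E
python3 - <<'E'
from h import *;from plant import r
plan(r.get_state(),[.594,-.0743,.15],-96,18)
E
```

```text
from [0.1876 0.648  0.2257] -16.15 dyaw -79.85
[0.219, 0.215, 0.028] 0.968
[0.235, 0.197, 0.028] 0.968
[0.25, 0.179, 0.028] 0.968
[0.263, 0.159, 0.028] 0.968
[0.274, 0.138, 0.028] 0.968
[0.284, 0.116, 0.028] 0.968
[0.292, 0.094, 0.028] 0.968
[0.299, 0.071, 0.028] 0.968
[0.303, 0.048, 0.028] 0.968
[0.306, 0.024, 0.028] 0.968
[0.307, 0.001, 0.028] 0.968
[0.306, -0.023, 0.028] 0.968
[0.303, -0.047, 0.028] 0.968
[0.299, -0.07, 0.028] 0.968
[0.293, -0.093, 0.028] 0.968
[0.284, -0.115, 0.028] 0.968
[0.275, -0.137, 0.028] 0.968
[0.263, -0.158, 0.028] 0.968
```

Emit:
play_rows --rows '[{"slide": [0.22, 0.215, 0.03], "delta_rot": [0, 0, 0.968], "fingers": 0.3}, {"slide": [0.235, 0.197, 0.03], "delta_rot": [0, 0, 0.968], "fingers": 0.3}, {"slide": [0.25, 0.179, 0.03], "delta_rot": [0, 0, 0.968], "fingers": 0.3}, {"slide": [0.263, 0.159, 0.03], "delta_rot": [0, 0, 0.968], "fingers": 0.3}, {"slide": [0.274, 0.138, 0.03], "delta_rot": [0, 0, 0.968], "fingers": 0.3}, {"slide": [0.284, 0.116, 0.03], "delta_rot": [0, 0, 0.968], "fingers": 0.3}, {"slide": [0.292, 0.094, 0.03], "delta_rot": [0, 0, 0.968], "fingers": 0.3}, {"slide": [0.3, 0.071, 0.03], "delta_rot": [0, 0, 0.968], "fingers": 0.3}]'

```text
time_s: 1.1
tcp_pos: [0.3692, 0.3258, 0.1903]
eef_rot: [180.0, 0.0, -51.8]
contact_force: [-0.6, 0.5, 0.1]
gripper_width: 0.0567
gripper_force: 0.0
```

Emit:
play_rows --rows '[{"slide": [0.303, 0.048, 0.03], "delta_rot": [0, 0, 0.968], "fingers": 0.3}, {"slide": [0.306, 0.024, 0.03], "delta_rot": [0, 0, 0.968], "fingers": 0.3}, {"slide": [0.307, 0, 0.03], "delta_rot": [0, 0, 0.968], "fingers": 0.3}, {"slide": [0.306, -0.023, 0.03], "delta_rot": [0, 0, 0.968], "fingers": 0.3}, {"slide": [0.303, -0.047, 0.03], "delta_rot": [0, 0, 0.968], "fingers": 0.3}, {"slide": [0.3, -0.07, 0.03], "delta_rot": [0, 0, 0.968], "fingers": 0.3}, {"slide": [0.293, -0.093, 0.03], "delta_rot": [0, 0, 0.968], "fingers": 0.3}, {"slide": [0.284, -0.115, 0.03], "delta_rot": [0, 0, 0.968], "fingers": 0.3}]'

```text
time_s: 2.1
tcp_pos: [0.55, 0.0048, 0.1542]
eef_rot: [180.0, -0.0, -87.3]
contact_force: [1.1, 0.4, 0.0]
gripper_width: 0.0574
gripper_force: 0.0
```

Emit:
play_rows --rows '[{"slide": [0.275, -0.137, 0.03], "delta_rot": [0, 0, 0.968], "fingers": 0.3}, {"slide": [0.263, -0.158, 0.03], "delta_rot": [0, 0, 0.968], "fingers": 0.3}, {"slide": [0, 0, 0], "delta_rot": [0, 0, 0], "fingers": 0.3}, {"slide": [0, 0, 0], "delta_rot": [0, 0, 0], "fingers": 0.3}]'

```text
time_s: 2.6
tcp_pos: [0.5943, -0.0742, 0.145]
eef_rot: [179.9, -0.0, -96.0]
contact_force: [0.1, 0.4, 0.1]
gripper_width: 0.0572
gripper_force: 0.0
```

```bash
python3 - <<'E'
from h import *;from plant import r
s=r.get_state();c=r.capture("wrist");cv2.imwrite("pics/w1.png",c["image"]);print(c["T_tool_cam"],c["fx"],c["cx"],c["cy"])
import pickle;pickle.dump((s,c),open("w1.pkl","wb"))
plan(s,[.594,-.0743,.012],-96,4);print(s)
E
```

```text
[[-4.74109146e-04 -9.50920672e-01 -3.09434404e-01  8.40985770e-02]
 [ 9.99999707e-01 -2.64748208e-04 -7.18583518e-04  5.83407799e-04]
 [ 6.01393718e-04 -3.09434654e-01  9.50920519e-01 -1.58884032e-01]
 [ 0.00000000e+00  0.00000000e+00  0.00000000e+00  1.00000000e+00]] 280.0488529073738 250.67034220010797 189.52229007291504
from [ 0.5943 -0.0742  0.145 ] -96.03 dyaw 0.03
[0.0, 0.0, 0.222] -0.002
[0.0, 0.0, 0.222] -0.002
[0.0, 0.0, 0.222] -0.002
[0.0, 0.0, 0.222] -0.002
{'time_s': 2.6, 'joints': array([ 1.15570664e+01,  1.71802348e+01, -1.55202949e+01, -1.62247767e-02,
       -5.73659784e+01, -1.75817538e+01]), 'qd': array([ 1.27664267, -0.88061312, -0.21427531,  0.0369367 , -0.03338847,
        0.10684457]), 'joint_torque': array([-9.10966974e-01, -4.97627378e+01,  2.64180422e+01,  6.31251276e+00,
        1.95945741e-02,  4.80598628e-04]), 'tcp_pos': array([ 0.59425878, -0.07415725,  0.14501134]), 'eef_rot': array([ 1.79932474e+02, -7.07470579e-03, -9.60334408e+01]), 'contact_force': array([0.05816415, 0.44529418, 0.09194603]), 'moment': array([ 0.12968418, -0.09193017,  0.04444945]), 'gripper_force': 0.0, 'gripper_width': 0.05718886588640189}
```

View pics/w1.png

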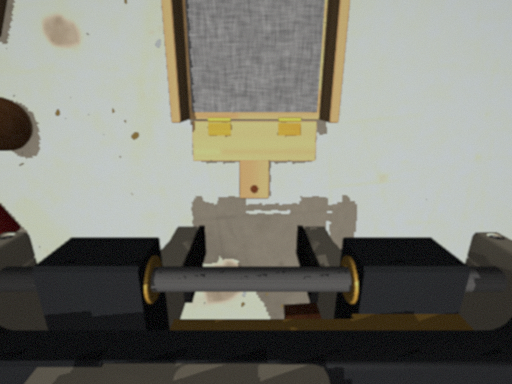

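Wrist view: the tab end is at (254,198), the shoulder at (254,161) and the hinge line at about row 118. I'll check these against the plan.

```bash
cat >> h.py <<'E'
from scipy.spatial.transform import Rotation as Ro
def wray(s,c,uv,z):
    T=np.array(c["T_tool_cam"]);R=Ro.from_euler("xyz",s["eef_rot"],degrees=True).as_matrix()
    o=R@T[:3,3]+s["tcp_pos"];v=R@T[:3,:3]@np.array([(uv[0]-c["cx"])/c["fx"],(uv[1]-c["cy"])/c["fy"],1.])
    return o+v*(z-o[2])/v[2]
def tr(p):return np.array([(p[:2]-C)@ex,(p[:2]-C)@ey]).round(4)
E
python3 - <<'E'
from h import *;import pickle
s,c=pickle.load(open("w1.pkl","rb"))
for n,uv,z in(("end",(254,198),.024),("end",(254,198),.035),("sh",(254,161),.024),("sh",(254,161),.03),("hingeL",(195,119),.024),("hingeR",(316,119),.024),("felt",(189,113),.024),("felt",(321,113),.024)):print(n,z,tr(wray(s,c,uv,z)))
E
```

```text
end 0.024 [-0.0038  0.1476]
end 0.035 [-0.0036  0.1437]
sh 0.024 [-0.0037  0.1076]
sh 0.03 [-0.0036  0.1063]
hingeL 0.024 [0.0537 0.0661]
hingeR 0.024 [-0.0638  0.0662]
felt 0.024 [0.0592 0.0604]
felt 0.024 [-0.0682  0.0606]
```

Emit:
play_rows --rows '[{"slide": [0, 0, 0.22], "delta_rot": [0, 0, 0], "fingers": 0.3}, {"slide": [0, 0, 0.22], "delta_rot": [0, 0, 0], "fingers": 0.3}]'

```text
time_s: 2.9
tcp_pos: [0.5949, -0.0727, 0.0798]
eef_rot: [-179.9, 0.0, -95.9]
contact_force: [0.5, -0.2, -0.1]
gripper_width: 0.0571
gripper_force: 0.0
```

Emit:
play_rows --rows '[{"slide": [0, 0.02, 0.22], "delta_rot": [0, 0, 0], "fingers": 0.3}, {"slide": [0, 0, 0.21], "delta_rot": [0, 0, 0], "fingers": 0.3}, {"slide": [0, 0, 0], "delta_rot": [0, 0, 0], "fingers": 0.3}, {"slide": [0, 0, 0], "delta_rot": [0, 0, 0], "fingers": -0.5}, {"slide": [0, 0, 0], "delta_rot": [0, 0, 0], "fingers": -0.5}, {"slide": [0, 0, 0], "delta_rot": [0, 0, 0], "fingers": -0.5}, {"slide": [0, 0, 0], "delta_rot": [0, 0, 0], "fingers": -0.5}]' --squeeze 12

```text
time_s: 3.78
tcp_pos: [0.5912, -0.0734, 0.0155]
eef_rot: [180.0, 0.0, -96.0]
contact_force: [-3.4, 5.0, 2.6]
gripper_width: 0.0299
gripper_force: 12.0
```

```bash
python3 - <<'E'
import numpy as np
for t0 in(.14,.04):
    th=np.linspace(t0,np.pi/2,17);y=.066*np.cos(th)+.004*np.sin(th);z=.066*np.sin(th)-.004*np.cos(th)
    print(t0);print(np.c_[-np.diff(y),-np.diff(z)].__truediv__(.15).round(3).tolist())
E
```

```text
0.14
[[0.005, -0.039], [0.008, -0.039], [0.012, -0.038], [0.015, -0.036], [0.018, -0.035], [0.021, -0.033], [0.024, -0.031], [0.027, -0.029], [0.029, -0.026], [0.032, -0.024], [0.034, -0.021], [0.035, -0.018], [0.037, -0.014], [0.038, -0.011], [0.039, -0.008], [0.039, -0.004]]
0.04
[[0.001, -0.042], [0.005, -0.042], [0.009, -0.041], [0.013, -0.04], [0.017, -0.039], [0.02, -0.037], [0.024, -0.035], [0.027, -0.032], [0.03, -0.03], [0.033, -0.027], [0.035, -0.023], [0.037, -0.02], [0.039, -0.016], [0.04, -0.012], [0.041, -0.009], [0.042, -0.005]]
```

Emit:
play_rows --rows '[{"slide": [0.005, 0, -0.039], "delta_rot": [0, 0, 0], "fingers": -0.5}, {"slide": [0.008, 0, -0.039], "delta_rot": [0, 0, 0], "fingers": -0.5}, {"slide": [0.012, 0, -0.038], "delta_rot": [0, 0, 0], "fingers": -0.5}, {"slide": [0.015, 0, -0.036], "delta_rot": [0, 0, 0], "fingers": -0.5}, {"slide": [0.018, 0, -0.035], "delta_rot": [0, 0, 0], "fingers": -0.5}, {"slide": [0.021, 0, -0.033], "delta_rot": [0, 0, 0], "fingers": -0.5}, {"slide": [0.024, 0, -0.031], "delta_rot": [0, 0, 0], "fingers": -0.5}, {"slide": [0.027, 0, -0.029], "delta_rot": [0, 0, 0], "fingers": -0.5}]'

```text
time_s: 4.78
tcp_pos: [0.5891, -0.0934, 0.0571]
eef_rot: [179.9, -0.0, -96.0]
contact_force: [-4.8, 1.9, -4.1]
gripper_width: 0.03
gripper_force: 12.0
```

Emit:
play_rows --rows '[{"slide": [0.029, 0, -0.026], "delta_rot": [0, 0, 0], "fingers": -0.5}, {"slide": [0.032, 0, -0.024], "delta_rot": [0, 0, 0], "fingers": -0.5}, {"slide": [0.034, 0, -0.021], "delta_rot": [0, 0, 0], "fingers": -0.5}, {"slide": [0.035, 0, -0.018], "delta_rot": [0, 0, 0], "fingers": -0.5}, {"slide": [0.037, 0, -0.014], "delta_rot": [0, 0, 0], "fingers": -0.5}, {"slide": [0.038, 0, -0.011], "delta_rot": [0, 0, 0], "fingers": -0.5}, {"slide": [0.039, 0, -0.008], "delta_rot": [0, 0, 0], "fingers": -0.5}]'

```text
time_s: 5.65
tcp_pos: [0.5853, -0.1296, 0.0758]
eef_rot: [179.9, 0.0, -96.0]
contact_force: [-5.1, 3.7, 0.7]
gripper_width: 0.0298
gripper_force: 12.0
```

Emit:
play_rows --rows '[{"slide": [0.039, 0, -0.004], "delta_rot": [0, 0, 0], "fingers": -0.5}, {"slide": [0, 0, 0], "delta_rot": [0, 0, 0], "fingers": -0.5}, {"slide": [0, 0, 0], "delta_rot": [0, 0, 0], "fingers": -0.5}]'

```text
time_s: 6.02
tcp_pos: [0.5846, -0.136, 0.0765]
eef_rot: [179.9, -0.0, -96.0]
contact_force: [-5.6, 1.8, 2.4]
gripper_width: 0.0298
gripper_force: 12.0
```

Emit:
play_rows --rows '[{"slide": [0.02, 0, 0], "delta_rot": [0, 0, 0], "fingers": -0.5}, {"slide": [0, 0, 0], "delta_rot": [0, 0, 0], "fingers": -0.5}]'

```text
time_s: 6.28
tcp_pos: [0.5844, -0.1388, 0.0766]
eef_rot: [180.0, -0.0, -96.0]
contact_force: [-7.4, 1.8, 2.7]
gripper_width: 0.0298
gripper_force: 12.0
```

Emit:
play_rows --rows '[{"slide": [0.02, 0, 0], "delta_rot": [0, 0, 0], "fingers": -0.5}, {"slide": [0, 0, 0], "delta_rot": [0, 0, 0], "fingers": -0.5}]'

```text
time_s: 6.52
tcp_pos: [0.5842, -0.1405, 0.0766]
eef_rot: [180.0, 0.1, -96.0]
contact_force: [-6.8, 9.3, 4.1]
gripper_width: 0.0296
gripper_force: 12.0
```

```bash
python3 - <<'E'
from h import *;from plant import r
s=r.get_state();c=r.capture("side");t=r.capture("top")
a=cv2.resize(c["image"][115:195,205:295],None,fx=4.4,fy=4.4,interpolation=cv2.INTER_CUBIC)
b=cv2.resize(r.capture("wrist")["image"],None,fx=.78,fy=.78)
W=np.zeros((360,800,3),np.uint8);W[:352,:396]=a;W[:b.shape[0],400:400+b.shape[1]]=b
cv2.imwrite("pics/c2.png",W);print(s["contact_force"],s["moment"],s["tcp_pos"],tr(s["tcp_pos"]))
E
```

```text
[-6.83429134  9.32764844  4.13938373] [ 3.60717082  2.59602725 -0.08861333] [ 0.58419757 -0.14047935  0.07660605] [-0.0028  0.0642]
```

View pics/c2.png

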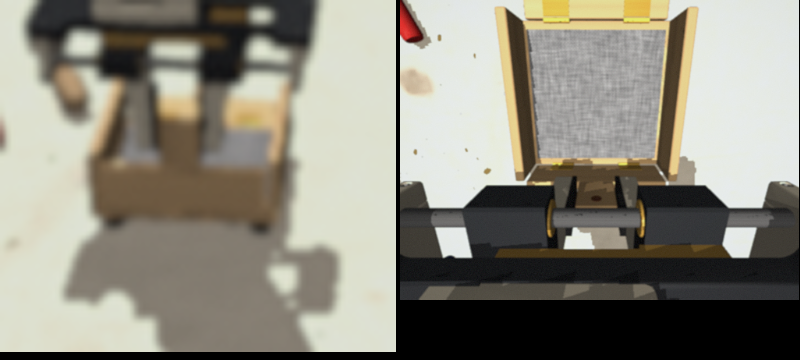

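Force rises at the stop, so the left wall is upright. I release it and go to the right tab.

Emit:
play_rows --rows '[{"slide": [-0.01, 0, 0], "delta_rot": [0, 0, 0], "fingers": 0.3}, {"slide": [0, 0, 0], "delta_rot": [0, 0, 0], "fingers": 0.3}, {"slide": [0, 0, -0.25], "delta_rot": [0, 0, 0], "fingers": 0.3}, {"slide": [0, 0, -0.25], "delta_rot": [0, 0, 0], "fingers": 0.3}, {"slide": [0.33, 0, 0], "delta_rot": [0, 0, 0], "fingers": 0.3}, {"slide": [0.33, 0, 0], "delta_rot": [0, 0, 0], "fingers": 0.3}, {"slide": [0.33, 0, 0], "delta_rot": [0, 0, 0], "fingers": 0.3}, {"slide": [0.33, 0, 0], "delta_rot": [0, 0, 0], "fingers": 0.3}]'

```text
time_s: 7.68
tcp_pos: [0.5646, -0.339, 0.1518]
eef_rot: [-179.9, -0.1, -96.0]
contact_force: [2.1, -0.9, 0.0]
gripper_width: 0.0573
gripper_force: 0.0
```

```bash
python3 - <<'E'
from h import *;from plant import r
s=r.get_state();print(s["tcp_pos"],tr(s["tcp_pos"]),s["eef_rot"],s["contact_force"])
E
```

```text
[ 0.56458755 -0.33902532  0.15177129] [-0.0016 -0.1353] [-1.79881696e+02 -6.32046539e-02 -9.59922560e+01] [ 2.07964568 -0.90511625  0.04869891]
```

Emit:
play_rows --rows '[{"slide": [-0.005, 0.005, 0.24], "delta_rot": [0, 0, 0], "fingers": 0.3}, {"slide": [0, 0, 0.24], "delta_rot": [0, 0, 0], "fingers": 0.3}, {"slide": [0, 0, 0.24], "delta_rot": [0, 0, 0], "fingers": 0.3}, {"slide": [0, 0, 0.22], "delta_rot": [0, 0, 0], "fingers": 0.3}, {"slide": [0, 0, 0], "delta_rot": [0, 0, 0], "fingers": -0.5}, {"slide": [0, 0, 0], "delta_rot": [0, 0, 0], "fingers": -0.5}, {"slide": [0, 0, 0], "delta_rot": [0, 0, 0], "fingers": -0.5}, {"slide": [0, 0, 0], "delta_rot": [0, 0, 0], "fingers": -0.5}]' --squeeze 12

```text
time_s: 8.68
tcp_pos: [0.5631, -0.3362, 0.0113]
eef_rot: [-180.0, -0.0, -96.0]
contact_force: [-3.0, -1.8, 1.9]
gripper_width: 0.0299
gripper_force: 12.0
```

Emit:
play_rows --rows '[{"slide": [-0.001, 0, -0.042], "delta_rot": [0, 0, 0], "fingers": -0.5}, {"slide": [-0.005, 0, -0.042], "delta_rot": [0, 0, 0], "fingers": -0.5}, {"slide": [-0.009, 0, -0.041], "delta_rot": [0, 0, 0], "fingers": -0.5}, {"slide": [-0.013, 0, -0.04], "delta_rot": [0, 0, 0], "fingers": -0.5}, {"slide": [-0.017, 0, -0.039], "delta_rot": [0, 0, 0], "fingers": -0.5}, {"slide": [-0.02, 0, -0.037], "delta_rot": [0, 0, 0], "fingers": -0.5}, {"slide": [-0.024, 0, -0.035], "delta_rot": [0, 0, 0], "fingers": -0.5}, {"slide": [-0.027, 0, -0.032], "delta_rot": [0, 0, 0], "fingers": -0.5}]'

```text
time_s: 9.68
tcp_pos: [0.5651, -0.3183, 0.0565]
eef_rot: [180.0, -0.0, -96.0]
contact_force: [-3.8, -2.1, -2.9]
gripper_width: 0.03
gripper_force: 12.0
```

Emit:
play_rows --rows '[{"slide": [-0.03, 0, -0.03], "delta_rot": [0, 0, 0], "fingers": -0.5}, {"slide": [-0.033, 0, -0.027], "delta_rot": [0, 0, 0], "fingers": -0.5}, {"slide": [-0.035, 0, -0.023], "delta_rot": [0, 0, 0], "fingers": -0.5}, {"slide": [-0.037, 0, -0.02], "delta_rot": [0, 0, 0], "fingers": -0.5}, {"slide": [-0.039, 0, -0.016], "delta_rot": [0, 0, 0], "fingers": -0.5}, {"slide": [-0.04, 0, -0.012], "delta_rot": [0, 0, 0], "fingers": -0.5}, {"slide": [-0.041, 0, -0.009], "delta_rot": [0, 0, 0], "fingers": -0.5}, {"slide": [-0.042, 0, -0.005], "delta_rot": [0, 0, 0], "fingers": -0.5}]'

```text
time_s: 10.68
tcp_pos: [0.5698, -0.2743, 0.0784]
eef_rot: [-180.0, -0.0, -96.0]
contact_force: [-6.2, -3.5, 3.1]
gripper_width: 0.0298
gripper_force: 12.0
```

Emit:
play_rows --rows '[{"slide": [-0.02, 0, 0], "delta_rot": [0, 0, 0], "fingers": -0.5}, {"slide": [0, 0, 0], "delta_rot": [0, 0, 0], "fingers": -0.5}, {"slide": [0, 0, 0], "delta_rot": [0, 0, 0], "fingers": -0.5}]'

```text
time_s: 11.05
tcp_pos: [0.5701, -0.271, 0.0786]
eef_rot: [-180.0, -0.0, -96.0]
contact_force: [-7.0, 0.0, 6.0]
gripper_width: 0.0297
gripper_force: 12.0
```

Emit:
play_rows --rows '[{"slide": [-0.02, 0, 0.01], "delta_rot": [0, 0, 0], "fingers": -0.5}, {"slide": [0, 0, 0], "delta_rot": [0, 0, 0], "fingers": -0.5}]'

```text
time_s: 11.3
tcp_pos: [0.5705, -0.2685, 0.0781]
eef_rot: [-180.0, -0.1, -96.0]
contact_force: [-9.2, -1.8, 12.0]
gripper_width: 0.0297
gripper_force: 12.0
```

Emit:
play_rows --rows '[{"slide": [-0.015, 0, 0], "delta_rot": [0, 0, 0], "fingers": -0.5}, {"slide": [0, 0, 0], "delta_rot": [0, 0, 0], "fingers": -0.5}]'

```text
time_s: 11.55
tcp_pos: [0.5705, -0.2676, 0.078]
eef_rot: [-180.0, -0.1, -96.0]
contact_force: [-9.0, -8.4, 9.1]
gripper_width: 0.0301
gripper_force: 12.0
```

Emit:
play_rows --rows '[{"slide": [0.01, 0, 0], "delta_rot": [0, 0, 0], "fingers": 0.3}, {"slide": [0, 0, 0], "delta_rot": [0, 0, 0], "fingers": 0.3}, {"slide": [0, 0, -0.25], "delta_rot": [0, 0, 0], "fingers": 0.3}, {"slide": [0, 0, -0.25], "delta_rot": [0, 0, 0], "fingers": 0.3}, {"slide": [0, 0, -0.1], "delta_rot": [0, 0, 0], "fingers": 0}, {"slide": [0, 0, 0], "delta_rot": [0, 0, 0], "fingers": 0}]'

```text
time_s: 12.3
tcp_pos: [0.5717, -0.2672, 0.167]
eef_rot: [-179.8, 0.0, -96.0]
contact_force: [1.1, 0.6, -0.7]
gripper_width: 0.0451
gripper_force: 0.0
```

```bash
python3 - <<'E'
from h import *;from plant import r
s=r.get_state();plan(s,[.535,.3065,.16],-92.2,11)
a=[cv2.resize(r.capture(n)["image"][y:y+80,x:x+100],None,fx=4,fy=4,interpolation=cv2.INTER_CUBIC) for n,x,y in(("side",200,110),("top",280,140))]
cv2.imwrite("pics/c3.png",np.hstack(a))
E
```

```text
from [ 0.5717 -0.2672  0.167 ] -95.99 dyaw 3.79
[-0.344, 0.058, 0.004] -0.075
[-0.344, 0.056, 0.004] -0.075
[-0.344, 0.054, 0.004] -0.075
[-0.345, 0.052, 0.004] -0.075
[-0.345, 0.05, 0.004] -0.075
[-0.345, 0.048, 0.004] -0.075
[-0.345, 0.046, 0.004] -0.075
[-0.346, 0.044, 0.004] -0.075
[-0.346, 0.042, 0.004] -0.075
[-0.346, 0.04, 0.004] -0.075
[-0.346, 0.038, 0.004] -0.075
```

View pics/c3.png

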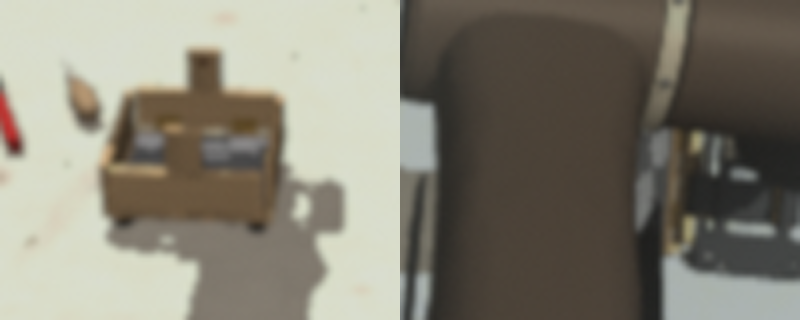

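Both walls stand upright, with the tabs vertical at crop (183,150) and (205,70). Next the die.

Emit:
play_rows --rows '[{"slide": [-0.344, 0.058, 0], "delta_rot": [0, 0, -0.075], "fingers": 0}, {"slide": [-0.344, 0.056, 0], "delta_rot": [0, 0, -0.075], "fingers": 0}, {"slide": [-0.344, 0.054, 0], "delta_rot": [0, 0, -0.075], "fingers": 0}, {"slide": [-0.345, 0.052, 0], "delta_rot": [0, 0, -0.075], "fingers": 0}, {"slide": [-0.345, 0.05, 0], "delta_rot": [0, 0, -0.075], "fingers": 0}, {"slide": [-0.345, 0.048, 0], "delta_rot": [0, 0, -0.075], "fingers": 0}, {"slide": [-0.345, 0.046, 0], "delta_rot": [0, 0, -0.075], "fingers": 0}, {"slide": [-0.346, 0.044, 0], "delta_rot": [0, 0, -0.075], "fingers": 0}]'

```text
time_s: 13.4
tcp_pos: [0.5433, 0.1513, 0.1644]
eef_rot: [179.9, -0.1, -93.2]
contact_force: [0.4, -0.4, 0.0]
gripper_width: 0.044
gripper_force: 0.0
```

Emit:
play_rows --rows '[{"slide": [-0.346, 0.042, 0], "delta_rot": [0, 0, -0.075], "fingers": 0}, {"slide": [-0.346, 0.04, 0], "delta_rot": [0, 0, -0.075], "fingers": 0}, {"slide": [-0.346, 0.038, 0], "delta_rot": [0, 0, -0.075], "fingers": 0}, {"slide": [0, 0, 0], "delta_rot": [0, 0, 0], "fingers": 0}, {"slide": [0, 0, 0], "delta_rot": [0, 0, 0], "fingers": 0}, {"slide": [0, 0, 0], "delta_rot": [0, 0, 0], "fingers": 0}]'

```text
time_s: 14.15
tcp_pos: [0.5341, 0.3051, 0.1653]
eef_rot: [180.0, -0.1, -92.3]
contact_force: [0.4, -0.6, 0.8]
gripper_width: 0.0437
gripper_force: 0.0
```

```bash
python3 - <<'E'
from h import *;from plant import r;import pickle
s=r.get_state();c=r.capture("wrist");cv2.imwrite("pics/w4.png",c["image"]);pickle.dump((s,c),open("w4.pkl","wb"))
print(s["tcp_pos"],s["eef_rot"])
m=hsv(c,(0,512,0,384),(14,90,60),(32,255,255));n,l,st,ce=cv2.connectedComponentsWithStats(m.astype(np.uint8))
for i in range(1,n):
    if st[i,4]>60:print(st[i],ce[i],wray(s,c,ce[i],.02).round(4))
E
```

```text
[0.53412262 0.3050981  0.16533866] [ 1.79950978e+02 -5.08381778e-02 -9.22901178e+01]
[ 228  156   45   43 1736] [250.21889401 177.07718894] [0.5342 0.3052 0.02  ]
[327 256  11  49 322] [332.51863354 281.97826087] [0.4347 0.4484 0.02  ]
[165 258   9  46 239] [168.58158996 282.20083682] [0.6443 0.4402 0.02  ]
[ 148  314  302   16 3366] [310.83778966 322.89720737] [0.4607 0.5125 0.02  ]
```

View pics/w4.png

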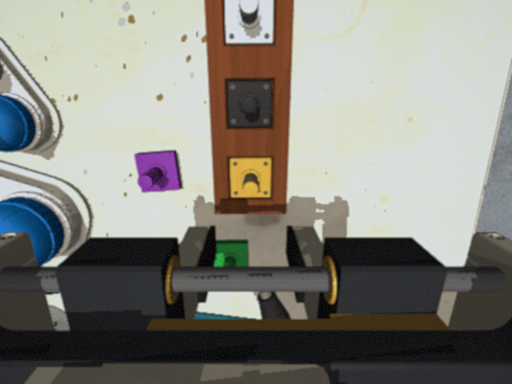

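Brass plate centre in the wrist view is at (250,177), about (0.534,0.305), directly under the TCP. The top view gives (0.535,0.306), so they agree. Descend and grip.

Emit:
play_rows --rows '[{"slide": [0, 0, 0.25], "delta_rot": [0, 0, 0], "fingers": 0}, {"slide": [0, 0, 0.25], "delta_rot": [0, 0, 0], "fingers": 0}, {"slide": [0, 0, 0.2], "delta_rot": [0, 0, 0], "fingers": 0}, {"slide": [0, 0, 0.12], "delta_rot": [0, 0, 0], "fingers": 0}, {"slide": [0, 0, 0.08], "delta_rot": [0, 0, 0], "fingers": 0}, {"slide": [0, 0, 0], "delta_rot": [0, 0, 0], "fingers": 0}, {"slide": [0, 0, 0], "delta_rot": [0, 0, 0], "fingers": 0}]' --squeeze 20

```text
time_s: 15.08
tcp_pos: [0.5349, 0.3068, 0.032]
eef_rot: [-179.9, 0.1, -92.2]
contact_force: [0.3, 0.6, 0.5]
gripper_width: 0.0439
gripper_force: 0.0
```

Emit:
play_rows --rows '[{"slide": [0, 0, 0], "delta_rot": [0, 0, 0], "fingers": -1}, {"slide": [0, 0, 0], "delta_rot": [0, 0, 0], "fingers": -1}, {"slide": [0, 0, 0], "delta_rot": [0, 0, 0], "fingers": -1}, {"slide": [0, 0, 0], "delta_rot": [0, 0, 0], "fingers": -1}, {"slide": [0, 0, 0], "delta_rot": [0, 0, 0], "fingers": -1}]'

```text
time_s: 15.7
tcp_pos: [0.5344, 0.3064, 0.0312]
eef_rot: [-180.0, 0.0, -92.2]
contact_force: [-0.9, -0.7, 1.9]
gripper_width: 0.0153
gripper_force: 20.0
```

Emit:
play_rows --rows '[{"slide": [0, 0, -0.03], "delta_rot": [0, 0, 0], "fingers": -1}, {"slide": [0, 0, -0.03], "delta_rot": [0, 0, 0], "fingers": -1}, {"slide": [0, 0, 0], "delta_rot": [0, 0, 0], "fingers": -1}]'

```text
time_s: 16.08
tcp_pos: [0.5344, 0.3064, 0.0403]
eef_rot: [-180.0, 0.0, -92.2]
contact_force: [-0.3, 0.1, -1.8]
gripper_width: 0.0155
gripper_force: 20.0
```

Emit:
play_rows --rows '[{"slide": [0, 0, -0.04], "delta_rot": [0, 0, 0], "fingers": -1}, {"slide": [0, 0, -0.04], "delta_rot": [0, 0, 0], "fingers": -1}, {"slide": [0, 0, -0.06], "delta_rot": [0, 0, 0], "fingers": -1}]'

```text
time_s: 16.45
tcp_pos: [0.5342, 0.3062, 0.0614]
eef_rot: [180.0, -0.0, -92.2]
contact_force: [0.8, -0.0, -0.5]
gripper_width: 0.0153
gripper_force: 20.0
```

Emit:
play_rows --rows '[{"slide": [0, 0, -0.25], "delta_rot": [0, 0, 0], "fingers": -1}, {"slide": [0, 0, -0.3], "delta_rot": [0, 0, 0], "fingers": -1}, {"slide": [0, 0, -0.25], "delta_rot": [0, 0, 0], "fingers": -1}, {"slide": [0, 0, 0], "delta_rot": [0, 0, 0], "fingers": -1}]'

```text
time_s: 16.95
tcp_pos: [0.5359, 0.3075, 0.1854]
eef_rot: [-179.7, 0.3, -92.2]
contact_force: [-0.5, -0.2, -2.8]
gripper_width: 0.0155
gripper_force: 20.0
```

```bash
python3 - <<'E'
from h import *;from plant import r
s=r.get_state();plan(s,[.5773,-.2043,.18],-96,14);print(s["gripper_width"],s["contact_force"])
E
```

```text
from [0.5359 0.3075 0.1854] -92.21 dyaw -3.79
[0.243, -0.029, 0.003] 0.059
[0.243, -0.03, 0.003] 0.059
[0.243, -0.031, 0.003] 0.059
[0.242, -0.033, 0.003] 0.059
[0.242, -0.034, 0.003] 0.059
[0.242, -0.035, 0.003] 0.059
[0.242, -0.036, 0.003] 0.059
[0.242, -0.037, 0.003] 0.059
[0.242, -0.038, 0.003] 0.059
[0.241, -0.039, 0.003] 0.059
[0.241, -0.041, 0.003] 0.059
[0.241, -0.042, 0.003] 0.059
[0.241, -0.043, 0.003] 0.059
[0.241, -0.044, 0.003] 0.059
0.01550337408759297 [-0.54699081 -0.15706627 -2.82534582]
```

Emit:
play_rows --rows '[{"slide": [0.243, -0.029, 0], "delta_rot": [0, 0, 0.059], "fingers": -1}, {"slide": [0.243, -0.03, 0], "delta_rot": [0, 0, 0.059], "fingers": -1}, {"slide": [0.243, -0.031, 0], "delta_rot": [0, 0, 0.059], "fingers": -1}, {"slide": [0.242, -0.033, 0], "delta_rot": [0, 0, 0.059], "fingers": -1}, {"slide": [0.242, -0.034, 0], "delta_rot": [0, 0, 0.059], "fingers": -1}, {"slide": [0.242, -0.035, 0], "delta_rot": [0, 0, 0.059], "fingers": -1}, {"slide": [0.242, -0.036, 0], "delta_rot": [0, 0, 0.059], "fingers": -1}, {"slide": [0.242, -0.037, 0], "delta_rot": [0, 0, 0.059], "fingers": -1}]'

```text
time_s: 17.95
tcp_pos: [0.5572, 0.0124, 0.1804]
eef_rot: [179.9, -0.0, -94.4]
contact_force: [1.1, -0.4, -1.7]
gripper_width: 0.0156
gripper_force: 20.0
```

Emit:
play_rows --rows '[{"slide": [0.242, -0.038, 0], "delta_rot": [0, 0, 0.059], "fingers": -1}, {"slide": [0.241, -0.039, 0], "delta_rot": [0, 0, 0.059], "fingers": -1}, {"slide": [0.241, -0.041, 0], "delta_rot": [0, 0, 0.059], "fingers": -1}, {"slide": [0.241, -0.042, 0], "delta_rot": [0, 0, 0.059], "fingers": -1}, {"slide": [0.241, -0.043, 0], "delta_rot": [0, 0, 0.059], "fingers": -1}, {"slide": [0.241, -0.044, 0], "delta_rot": [0, 0, 0.059], "fingers": -1}, {"slide": [0, 0, 0], "delta_rot": [0, 0, 0], "fingers": -1}, {"slide": [0, 0, 0], "delta_rot": [0, 0, 0], "fingers": -1}]'

```text
time_s: 18.95
tcp_pos: [0.575, -0.2058, 0.1802]
eef_rot: [179.9, 0.0, -96.1]
contact_force: [0.4, -0.5, -2.4]
gripper_width: 0.0153
gripper_force: 20.0
```

```bash
python3 - <<'E'
from h import *;from plant import r
s=r.get_state();print(s["tcp_pos"],tr(s["tcp_pos"]),s["eef_rot"],s["gripper_width"])
w=r.capture("wrist")["image"];a=r.capture("side")["image"][60:200,170:330]
cv2.imwrite("pics/c5.png",np.hstack([cv2.resize(w,(400,300)),cv2.resize(a,(400,300),interpolation=cv2.INTER_CUBIC)]))
E
```

```text
[ 0.57497469 -0.20576948  0.18023303] [-0.0052 -0.0017] [ 1.79925380e+02  1.64402669e-02 -9.60624884e+01] 0.015304530892051773
```

View pics/c5.png

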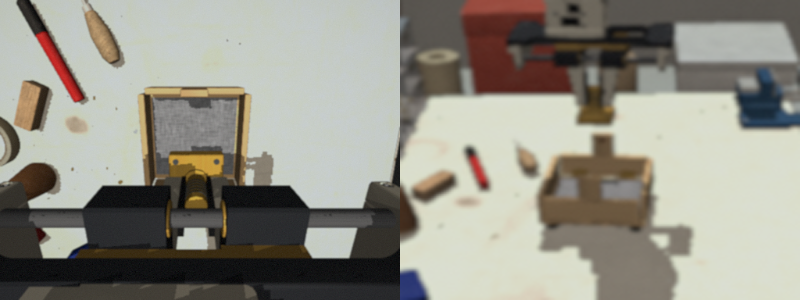

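The die hangs level, centred over the tray between the upright walls. I lower it, slowly at the end.

Emit:
play_rows --rows '[{"slide": [-0.01, -0.01, 0.2], "delta_rot": [0, 0, 0], "fingers": -1}, {"slide": [0, 0, 0.2], "delta_rot": [0, 0, 0], "fingers": -1}, {"slide": [0, 0, 0.2], "delta_rot": [0, 0, 0], "fingers": -1}, {"slide": [0, 0, 0.14], "delta_rot": [0, 0, 0], "fingers": -1}, {"slide": [0, 0, 0.06], "delta_rot": [0, 0, 0], "fingers": -1}, {"slide": [0, 0, 0], "delta_rot": [0, 0, 0], "fingers": -1}, {"slide": [0, 0, 0], "delta_rot": [0, 0, 0], "fingers": -1}]'

```text
time_s: 19.92
tcp_pos: [0.578, -0.2044, 0.062]
eef_rot: [-179.9, -0.0, -96.0]
contact_force: [0.0, 0.6, -2.1]
gripper_width: 0.0152
gripper_force: 20.0
```

Emit:
play_rows --rows '[{"slide": [0, 0, 0.04], "delta_rot": [0, 0, 0], "fingers": -1}, {"slide": [0, 0, 0.03], "delta_rot": [0, 0, 0], "fingers": -1}, {"slide": [0, 0, 0.015], "delta_rot": [0, 0, 0], "fingers": -1}, {"slide": [0, 0, 0], "delta_rot": [0, 0, 0], "fingers": -1}, {"slide": [0, 0, 0], "delta_rot": [0, 0, 0], "fingers": -1}]'

```text
time_s: 20.55
tcp_pos: [0.5773, -0.2046, 0.0483]
eef_rot: [-180.0, -0.0, -96.0]
contact_force: [-0.5, 0.1, -2.3]
gripper_width: 0.0157
gripper_force: 20.0
```

Emit:
play_rows --rows '[{"slide": [0, 0, 0.007], "delta_rot": [0, 0, 0], "fingers": -1}, {"slide": [0, 0, 0.007], "delta_rot": [0, 0, 0], "fingers": -1}, {"slide": [0, 0, 0], "delta_rot": [0, 0, 0], "fingers": -1}, {"slide": [0, 0, 0], "delta_rot": [0, 0, 0], "fingers": -1}]'

```text
time_s: 21.05
tcp_pos: [0.5774, -0.2046, 0.0471]
eef_rot: [-180.0, -0.0, -96.0]
contact_force: [-3.8, 2.2, 5.6]
gripper_width: 0.0156
gripper_force: 20.0
```

Contact: the force goes from -2.3 to +5.6 N at the expected height. I open slightly and withdraw straight up.

Emit:
play_rows --rows '[{"slide": [0, 0, 0], "delta_rot": [0, 0, 0], "fingers": -0.2}, {"slide": [0, 0, 0], "delta_rot": [0, 0, 0], "fingers": -0.2}, {"slide": [0, 0, 0], "delta_rot": [0, 0, 0], "fingers": -0.2}, {"slide": [0, 0, -0.15], "delta_rot": [0, 0, 0], "fingers": -0.2}, {"slide": [0, 0, -0.3], "delta_rot": [0, 0, 0], "fingers": -0.2}, {"slide": [0, 0, -0.4], "delta_rot": [0, 0, 0], "fingers": -0.2}, {"slide": [0, 0, -0.3], "delta_rot": [0, 0, 0], "fingers": -0.2}, {"slide": [0, 0, 0], "delta_rot": [0, 0, 0], "fingers": -0.2}]'

```text
time_s: 22.05
tcp_pos: [0.5794, -0.205, 0.2232]
eef_rot: [-179.5, -0.0, -96.0]
contact_force: [-0.3, 0.7, -1.0]
gripper_width: 0.0349
gripper_force: 0.0
```

```bash
python3 - <<'E'
from h import *;from plant import r
s=r.get_state();print(s["tcp_pos"],s["gripper_width"],s["contact_force"])
w=r.capture("wrist")["image"];a=r.capture("side")["image"][110:215,190:330]
cv2.imwrite("pics/c6.png",np.hstack([cv2.resize(w,(400,300)),cv2.resize(a,(400,300),interpolation=cv2.INTER_CUBIC)]))
E
```

```text
[ 0.5793986  -0.20495347  0.22319765] 0.03493439641939767 [-0.25376511  0.71205742 -0.96474848]
```

View pics/c6.png

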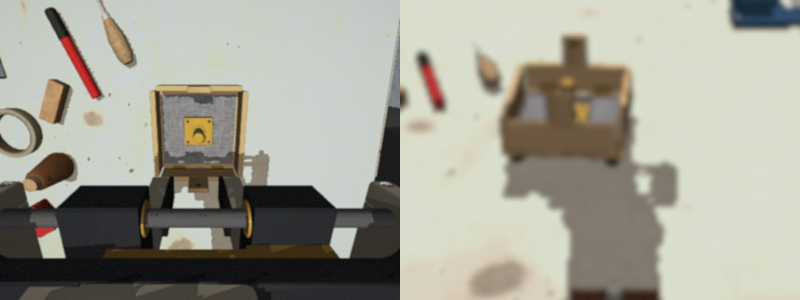

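The die stands flat, stud up, in the middle of the felt at wrist crop (199,132), with both walls upright. The gripper is clear.

```bash
python3 -c "
from plant import r
print(r.close_job())"
```

```text
the job is handed in; nothing more can be done
None
```

I folded both tray walls up to their stops, then lifted the brass die out by its stud and set it flat on the tray floor, stud up. The steel and black dies were never touched, and the job was handed in at about 22 s.

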